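# Locate and bolt a tooling plate on a tray sealer's drawer

## Robot

A 6-joint arm with a two-finger parallel gripper is mounted at the origin on the work surface. World frame = base frame: x ahead of the robot, y to its left, z up, the work surface at z = 0. Lengths are in mm, angles in degrees, forces in N, time in s.
With the tool pointing down it reaches from about 300 to 850 mm from the base axis. Payload 4.2 kg.
Tool frame: the origin (TCP) lies at the very end of the fingers, on their centre line; the grasp point (between the pads) lies 19 mm behind it (env.grasp_offset is the distance from the TCP to the grasp point, in mm); z points along the fingers, y is the line along which they close (so a half turn about z gives the same grasp; the last joint's range is limited). The gripper opens to 91 mm and grips with 3 to 60 N. Pads are 32 mm wide; open, the fingers measure 118 mm over their backs; the gripper's body (76 mm by 178 mm) begins 60 mm behind the grasp point.
Start: joints at [-70.818, 18.312, 89.639, -0, 72.044, -1.146], TCP at [199.761, -539.202, 213.976] pointing down, gripper open.
Joint ranges: [-177.97, 177.97], [-48.28, 115.42], [12.27, 149.76], [-77.06, 257.06], [2.81, 150.46], [-146.56, 146.56]. Speed limits (degrees/s): [147.25, 147.25, 180, 180, 180, 180].

## Interface

Orientations are given as [roll, pitch, yaw] about the fixed x, y, z axes, in that order (R = Rz(yaw) Ry(pitch) Rx(roll)).
In Python, from workcell import env, eyes gives the robot as it stands.
- The arm moves only by the tool send_rows, never from a script. Its arguments are lists of equal length, an entry for each row: "grip": the opening, from -1 (shut) to 1 (fully open), so that 0 is half open; "xyz": the shift along the world's x, y, z in m, a list of three; "yaw": the turn about the world's z in degrees. A call has 1 to 8 rows; each row is the pose to reach, as a shift and turn from the pose commanded when the call began; what a row does not reach only later rows make up. A row lasts 1/12 s, in which the tool goes at most 41.7 mm and 7.16 degrees, less where a joint would pass 70% of its speed; a pose out of reach is approached as far as the arm can. A call with a gripper value outside its range is refused whole. The fingers move at their own pace and stop on an object; "grip_force" is the grip in N (left out, the last holds). Time passes only in rows, so rows that repeat a pose let the fingers close. It gives the time, the measured TCP pose, the force, the opening and the grip force at its end, in the units of the state.
- env.state(): the state, without advancing time (a new reading comes with each control period).
- eyes.grab_frame(name): name is "scene" or "top" or "wrist"; returns a dict with "frame" (420x560x3 uint8, red, green, blue), "fx", "fy", "cx", "cy" (pixels), "pose" (4x4, takes a point from camera to world coordinates). Camera axes: x right, y down, z forward; pixel columns grow to the right and rows downward; lengths in mm; the calibration is good to about 2 mm. A picture is of the moment at which its call begins. There is no depth.
- env.job_done(): hands the job in; it is judged then, once.
The state is a dict: "time_s": time; "qpos": joint angles; "qvel": joint speeds; "effort": joint torques, N m; "ee_pos": TCP position; "ee_rot": TCP orientation; "force": force on the tool from outside, world axes, zero at the start; "torque": the same for the moment, N m; "gripper_width": finger opening in mm; "gripper_force": force on a finger pad.
Only numpy, scipy, OpenCV 4.12 (cv2) and the standard library are available. Lean on these libraries where they do the work, as an engineer would, in place of code of your own. Each camera call takes 0.05 s, during which the arm holds its last target. There are 200 camera calls.

## Task

The tray sealer's drawer is out and its tooling plate lies loose on the bed: push the plate up against the two dowels and, keeping it on them, along against the nose of the end-stop screw, so that it bears firmly on all three at once (about 10 N is right; over 30 N on any of them spoils the setting). Then push the slide bolt fully into the notch in the plate's edge until it bears firmly on the plate and keeps it on the stop (again under 30 N), and let go of everything. Leave the spanner, the paper cup and the lunch tray where they are.

Things in the scene. Friction and masses are not known exactly. Their poses are not given: they have to be found in the camera images.
- plate: loose aluminium tooling plate flat on the drawer's bed: 180 (x) by 240 (y) by 12 thick, 0.4 to 0.7 kg, two open tray pockets, upright lift knob in the middle. Origin: centre of its underside; z up. Its +x edge goes on the dowels, its -y edge on the end stop; the bolt notch is in its +y edge. It drags about 1 to 2 N. Starts 35 to 65 mm short of the dowels, yawed up to 0.08 rad.
- plate_knob (a point): middle of the plate's lift knob, 32 mm above the plate's underside: black upright cylinder of 26 mm diameter, from 12 to 50 mm above the underside, at the plate's centre. Grip it from above.
- plate_edge_a (a point): point on the plate's straight +x edge face that comes to dowel_a: 90 mm in +x and 83 mm in +y from the plate's centre, half-way up the edge.
- plate_edge_b (a point): point on the plate's straight +x edge face that comes to dowel_b: 90 mm in +x and 67 mm in -y from the plate's centre, half-way up the edge.
- plate_end (a point): middle of the plate's -y edge face (120 mm from its centre), half-way up: the spot that meets the nose of the stop screw.
- plate_notch (a point): middle of the bottom of the bolt notch in the plate's +y edge, 104 mm in +y from the plate's centre, half-way up. The notch is open at the edge, 16 deep and 15 wide, cut through the full thickness.
- sealer: bench-top tray sealer, fixed: steel housing at its -y end, drawer pulled out to +y. Origin: on the table below the middle of the drawer's work area; z up. The flat dark bed, 300 (x) by 540 (y), has its top 60 above the table. x points across the drawer to the dowels, y along the drawer away from the housing. The plate is home when its +x edge is at x = 110 and square.
- dowel_a: fixed upright steel dowel, 12 diameter, 24 high, at x = 116, y = 50 on the sealer's bed. Origin: centre of its foot, on the bed.
- dowel_b: the other fixed steel dowel, same size, at x = 116, y = -100 on the sealer's bed. Origin: centre of its foot, on the bed.
- end_stop: fixed end-stop block on the bed, 50 by 30 by 26 high, carrying a 10 mm stop screw along +y whose axis is 6.5 above the bed. Origin: on the bed below the middle of the block's +y face, at x = 20, y = -170 of the sealer. The screw's nose stands 6 to 28 mm out of that face: where the last user left it, not measured, to be found by feel or sight. It does not give.
- bolt (a joint): travel of the slide bolt in m: 0 drawn fully back, growing as it slides along the sealer's -y towards the plate; it can go to 0.095. Starts at 0 to 0.006. It drags 3 N and stays where it is left. With the plate home it meets the notch's bottom at about 0.060 to 0.082.
- bolt_tip (a point): tip of the slide bolt's tapered nose, 6 above the bed: 12 mm round steel bar lying along y at x = 20 of the sealer, on the notch's line when the plate is home.
- bolt_knob (a point): middle of the bolt's upright black knob, 39 mm above the bed and 133 mm in +y from the bolt's tip: 18 mm diameter, from 22 to 56 mm above the bed. Grip or push it from above.
- spanner: bystander: steel spanner 130 long lying on the bed beside the bolt, about 95 mm from the bolt's line towards +x. Origin: its underside. Not to be moved.
- cup: bystander: upright paper cup, 84 wide, 110 high, on the table to the left. Origin: centre of its foot. Not to be moved.
- lunch_tray: bystander: closed black lunch tray, 142 by 192 by 38 high, on the table to the left. Origin: centre of its underside. Not to be moved.

How it is judged:
By the outcome, as a careful person would: the job done as asked, in the order asked, and still so for the second after the job is handed in, with the robot touching nothing.
It also fails if it takes over 59 s, if anything falls off the work surface, if the arm or the gripper's body presses on something with over 40 N, if the wrist force passes 120 N, or if a joint passes its speed limit or range.

## Working session

There is one attempt and no reset: what is moved stays moved. The work goes in short steps, Python scripts to look and compute and a tool call to move; the robot and the scene stay as the last step left them, time stands still between calls to the robot, and variables do not carry over. Pictures are saved under pics/ and viewed, at most 10 in all, crops included, and the job is handed in when it is done.

Besides the shell and the picture viewer there is one more tool, called after ">>>" by a JSON object that holds its "name" and its "arguments". send_rows: Moves the arm, as the interface text tells. Its arguments: {"type":"object","properties":{"grip":{"type":"array"},"xyz":{"type":"array"},"yaw":{"type":"array"},"grip_force":{"type":"number"}},"required":["grip","xyz","yaw"]}

```bash
mkdir -p pics
python3 - <<'E'
from workcell import env, eyes
import cv2, json
s=env.state();print({k:s[k] for k in('time_s','ee_pos','ee_rot','force','gripper_width')})
for n in('top','scene'):
    f=eyes.grab_frame(n);cv2.imwrite(f'pics/{n}0.png',f['frame'][:,:,::-1]);print(n,f['fx'],f['fy'],f['cx'],f['cy'],f['pose'])
E
```

```text
{'time_s': 0.0, 'ee_pos': array([ 199.5669629 , -538.71874745,  213.124898  ]), 'ee_rot': array([-1.79899552e+02,  3.15298147e-04,  2.03293655e+01]), 'force': array([-0.07312284, -0.59379003,  0.36225379]), 'gripper_width': 91.40464125037191}
top 469.52297421485207 469.52297421485207 288.90075978252 200.6538932465696 [[-1.52103032e-02 -9.93654059e-01  1.11446214e-01  4.72773379e+02]
 [-9.99630616e-01  1.76223602e-02  2.06902052e-02  1.05144717e+02]
 [-2.25228517e-02 -1.11090343e-01 -9.93555060e-01  1.06627263e+03]
 [ 0.00000000e+00  0.00000000e+00  0.00000000e+00  1.00000000e+00]]
scene 488.1894295511461 488.1894295511461 277.18106507342924 210.2052549569031 [[ 4.18425164e-01  7.54946110e-01 -5.04952228e-01  1.11563421e+03]
 [ 9.08211318e-01 -3.42568185e-01  2.40414724e-01 -1.26401753e+02]
 [ 8.51959259e-03 -5.59198899e-01 -8.28989751e-01  9.22158088e+02]
 [ 0.00000000e+00  0.00000000e+00  0.00000000e+00  1.00000000e+00]]
```

View pics/top0.png

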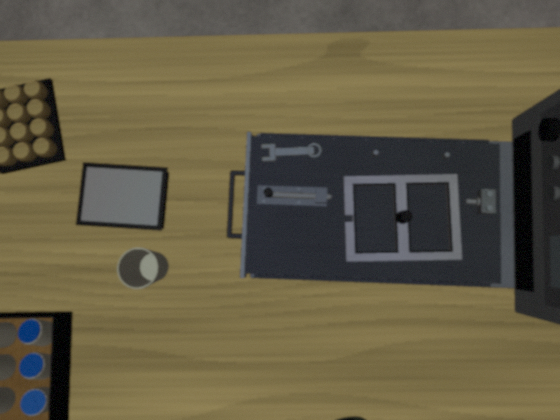

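View pics/scene0.png

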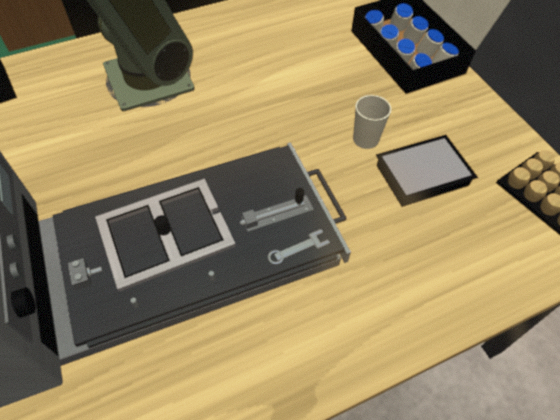

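The top view shows the plate at about (345–462, 175–262) with its knob near (404, 216). The dowels are near (376, 153) and (447, 155), the end stop near (485, 201), and the bolt at (258–330, 185–207) with its knob near (268, 193). I'll enlarge it to read these closer.

Run:
```python
import cv2
a=cv2.imread('pics/top0.png')[125:275,245:505]
cv2.imwrite('pics/c1.png',cv2.convertScaleAbs(cv2.resize(a,None,fx=3,fy=3,interpolation=cv2.INTER_CUBIC),alpha=1.6,beta=15))
```

```text
(no output)
```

View pics/c1.png

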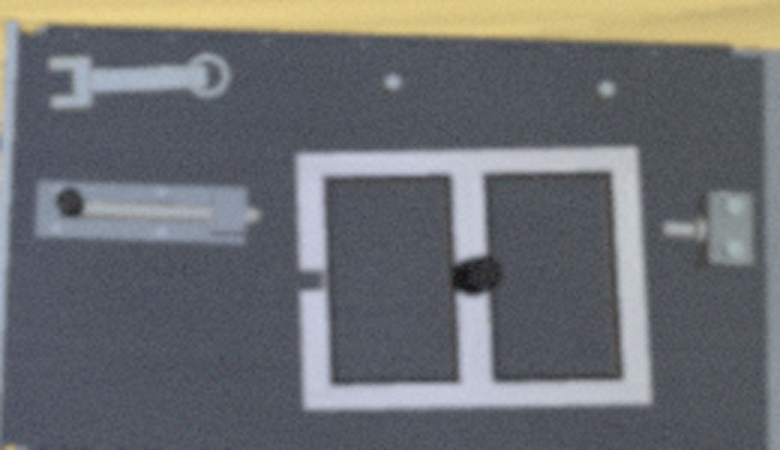

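```bash
cat > h.py <<'E'
import numpy as np
def ray(f,u,v,z):
    P=np.array(f['pose']);d=P[:3,:3]@[(u-f['cx'])/f['fx'],(v-f['cy'])/f['fy'],1];o=P[:3,3]
    return (o+d*(z-o[2])/d[2])
E
python3 - <<'E'
from workcell import env, eyes
from h import *
f=eyes.grab_frame('top')
W={}
for n,u,v,z in [('dA',393,82,84),('dB',607,89,84),('TL',296,153,72),('TR',638,147,72),('BR',652,403,72),('BL',304,409,72),('notch',323,280,72),('knob',485,273,110),('bknob',70,203,116),('btip',261,215,66),('nose',664,229,66.5),('blkT',708,191,86),('blkB',708,264,86)]:
    W[n]=ray(f,245+(u+.5)/3-.5,125+(v+.5)/3-.5,z);print(n,W[n].round(1))
d=W['dA']-W['dB'];print('dowels',np.hypot(*d[:2]),'sealer yaw',np.degrees(np.arctan2(-d[0],d[1])))
e=W['TL']-W['TR'];e2=W['BL']-W['BR'];print('plate',np.hypot(*e[:2]),np.hypot(*(W['TL']-W['BL'])[:2]),[np.degrees(np.arctan2(-q[0],q[1])) for q in(e,e2)])
print('ctr',(W['TL']+W['TR']+W['BL']+W['BR'])/4)
th=np.arctan2(-d[0],d[1]);R=np.array([[np.cos(th),-np.sin(th)],[np.sin(th),np.cos(th)]])
O=(W['dA']+W['dB'])[:2]/2-R@[116,-25];print('sealer O',O)
for n in W:print(n,'sealer',(R.T@(W[n][:2]-O)).round(1))
E
```

```text
dA [683.5 -60.1  84. ]
dB [ 675.5 -210.    84. ]
TL [636.    8.6  72. ]
TR [ 635.7 -233.4   72. ]
BR [ 455.5 -233.2   72. ]
BL [455.    8.1  72. ]
notch [545.   -7.8  72. ]
knob [ 545.1 -113.   110. ]
bknob [597.2 167.4 116. ]
btip [592.7  34.2  66. ]
nose [ 577.5 -250.4   66.5]
blkT [ 601.5 -275.3   86. ]
blkB [ 550.6 -272.2   86. ]
dowels 150.12379510742102 sealer yaw -3.0687903647536996
plate 242.06238515801994 181.04599039302008 [np.float64(-0.0663277667620093), np.float64(0.13154035117463977)]
ctr [ 545.5423464  -112.48288079   72.        ]
sealer O [ 565.0177281  -103.83739714]
dA sealer [116.   50.1]
dB sealer [ 116.  -100.1]
TL sealer [ 64.9 116.1]
TR sealer [  77.5 -125.6]
BR sealer [-102.4 -135.1]
BL sealer [-115.9  105.9]
notch sealer [-25.1  94.8]
knob sealer [-19.4 -10.2]
bknob sealer [ 17.6 272.6]
btip sealer [ 20.2 139.3]
nose sealer [  20.3 -145.6]
blkT sealer [  45.6 -169.3]
blkB sealer [  -5.4 -168.9]
```

Every check agrees: dowel spacing is 150.1, the plate measures 242 × 181, and the bolt tip and screw nose both sit at x ≈ 20. The sealer is yawed −3.07° and the plate about 0°. I'll go around the housing to the knob.

>>> {"name": "send_rows", "arguments": {"grip": [1, 1, 1, 1, 1, 1, 1, 1], "xyz": [[0.01, 0.036, 0], [0.02, 0.072, 0], [0.03, 0.108, 0], [0.04, 0.144, 0], [0.05, 0.18, 0], [0.06, 0.216, 0], [0.07, 0.252, 0], [0.08, 0.289, 0]], "yaw": [-3, -6, -9, -12, -15, -18, -20.3, -20.3]}}

```text
time_s: 0.82
ee_pos: [279.7, -248.5, 213.9]
ee_rot: [180.0, -0.0, -0.1]
force: [0.7, 0.3, 0.2]
gripper_width: 91.5
gripper_force: 0.0
```

>>> {"name": "send_rows", "arguments": {"grip": [1, 1, 1, 1, 1, 1, 1, 1], "xyz": [[0.033, 0.017, 0], [0.066, 0.034, 0], [0.1, 0.052, 0], [0.133, 0.069, 0], [0.166, 0.086, 0], [0.2, 0.103, 0], [0.233, 0.12, 0], [0.266, 0.137, 0]], "yaw": [0, 0, 0, 0, 0, 0, 0, 0]}}

```text
time_s: 1.48
ee_pos: [547.1, -111.8, 213.6]
ee_rot: [180.0, 0.0, 0.1]
force: [0.6, -0.4, 0.7]
gripper_width: 91.1
gripper_force: 0.0
```

>>> {"name": "send_rows", "arguments": {"grip": [1, 1, 1, 1], "xyz": [[0, 0, -0.02], [0, 0, -0.04], [0, 0, -0.06], [0, 0, -0.06]], "yaw": [0, 0, 0, 0]}}

```text
time_s: 1.82
ee_pos: [543.0, -112.3, 149.7]
ee_rot: [-179.9, 0.5, 0.1]
force: [-0.6, 0.5, -0.3]
gripper_width: 91.2
gripper_force: 0.0
```

Run:
```python
from workcell import env, eyes
import cv2,numpy as np
s=env.state();print({k:np.round(s[k],2) for k in('time_s','ee_pos','ee_rot','force','gripper_width')})
f=eyes.grab_frame('wrist');cv2.imwrite('pics/w1.png',f['frame'][:,:,::-1])
p=np.linalg.inv(f['pose'])@[545,-113,110,1];print(f['fx']*p[0]/p[2]+f['cx'],f['fy']*p[1]/p[2]+f['cy'])
```

```text
{'time_s': np.float64(1.82), 'ee_pos': array([ 543.02, -112.28,  149.72]), 'ee_rot': array([-1.7989e+02,  5.1000e-01,  6.0000e-02]), 'force': array([-0.63,  0.51, -0.33]), 'gripper_width': np.float64(91.24)}
281.3494535168545 239.67732646974798
```

View pics/w1.png

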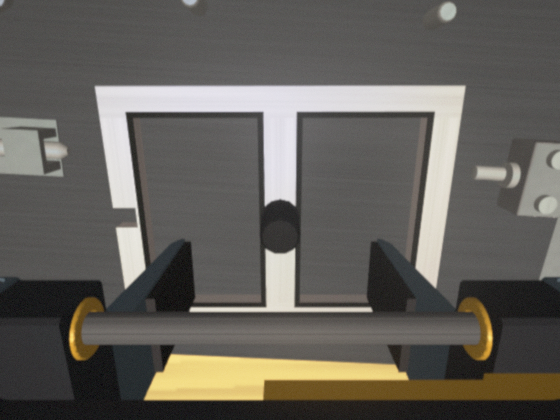

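The wrist view puts the knob at (281, 235), against a predicted (281, 240), centred between the fingers. I'll descend and grip.

>>> {"name": "send_rows", "arguments": {"grip": [1, 1, 1, 1, 1, 1], "xyz": [[-0.001, 0, -0.02], [-0.001, 0, -0.04], [-0.001, 0, -0.06], [-0.001, 0, -0.07], [-0.001, 0, -0.072], [-0.001, 0, -0.072]], "yaw": [0, 0, 0, 0, 0, 0]}}

```text
time_s: 2.37
ee_pos: [545.1, -113.4, 82.5]
ee_rot: [180.0, -0.0, 0.0]
force: [0.6, 0.4, 0.2]
gripper_width: 91.4
gripper_force: 0.0
```

>>> {"name": "send_rows", "arguments": {"grip": [0, -0.4, -0.6, -0.6, -0.6, -0.6, -0.6, -0.6], "xyz": [[0, 0, 0], [0, 0, 0], [0, 0, 0], [0, 0, 0], [0, 0, 0], [0, 0, 0], [0, 0, 0], [0, 0, 0]], "yaw": [0, 0, 0, 0, 0, 0, 0, 0], "grip_force": 30}}

```text
time_s: 3.03
ee_pos: [544.8, -113.2, 82.0]
ee_rot: [180.0, -0.0, 0.0]
force: [-0.0, 0.8, 0.3]
gripper_width: 40.6
gripper_force: 0.0
```

>>> {"name": "send_rows", "arguments": {"grip": [-0.8, -0.8, -0.8, -0.8, -0.8, -0.8], "xyz": [[0, 0, 0], [0, 0, 0], [0, 0, 0], [0, 0, 0], [0, 0, 0], [0, 0, 0]], "yaw": [0, 0, 0, 0, 0, 0], "grip_force": 30}}

```text
time_s: 3.53
ee_pos: [544.7, -113.1, 81.9]
ee_rot: [-180.0, 0.0, 0.0]
force: [0.5, 1.7, -0.4]
gripper_width: 25.0
gripper_force: 30.0
```

>>> {"name": "send_rows", "arguments": {"grip": [-0.8, -0.8, -0.8, -0.8, -0.8, -0.8, -0.8, -0.8], "xyz": [[0.004, 0, 0], [0.009, -0.0005, 0], [0.014, -0.0007, 0], [0.019, -0.001, 0], [0.024, -0.0013, 0], [0.029, -0.0015, 0], [0.033, -0.0017, 0], [0.033, -0.0017, 0]], "yaw": [0, -0.5, -1, -1.5, -2, -2.5, -3, -3]}}

```text
time_s: 4.2
ee_pos: [579.4, -115.0, 82.0]
ee_rot: [180.0, -0.1, -3.0]
force: [1.6, -0.2, -1.2]
gripper_width: 25.0
gripper_force: 30.0
```

Run:
```python
from workcell import env, eyes
import cv2,numpy as np
s=env.state();print({k:np.round(s[k],2) for k in('time_s','ee_pos','ee_rot','force','torque')})
f=eyes.grab_frame('top')['frame'][:,:,::-1];cv2.imwrite('pics/t2.png',f)
cv2.imwrite('pics/c2.png',cv2.convertScaleAbs(cv2.resize(f[125:275,245:505],None,fx=3,fy=3,interpolation=cv2.INTER_CUBIC),alpha=1.6,beta=15))
```

```text
{'time_s': np.float64(4.2), 'ee_pos': array([ 579.35, -115.05,   81.95]), 'ee_rot': array([ 1.7999e+02, -1.2000e-01, -3.0000e+00]), 'force': array([ 1.58, -0.19, -1.16]), 'torque': array([ 0.04, -0.14,  0.02])}
```

View pics/c2.png

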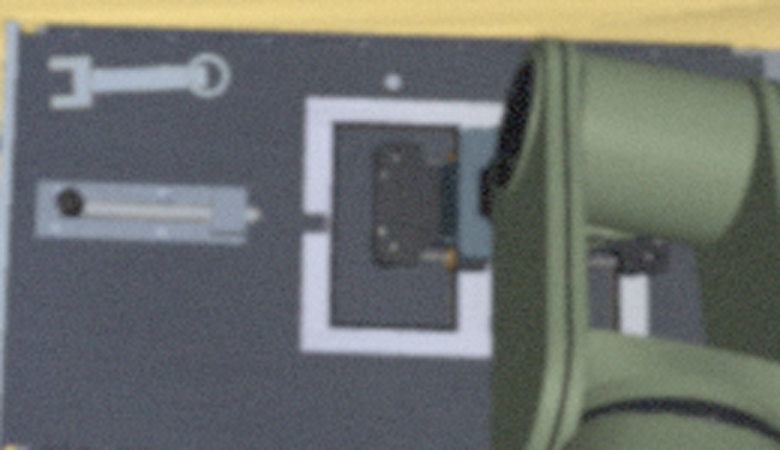

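The plate follows and has turned with the gripper. Its top edge is at v ≈ 100, with dowel_a at (393, 82). I'll approach slowly.

>>> {"name": "send_rows", "arguments": {"grip": [-0.8, -0.8, -0.8, -0.8, -0.8, -0.8, -0.8, -0.8], "xyz": [[0.0005, 0, 0], [0.001, 0, 0], [0.0015, 0, 0], [0.002, 0, 0], [0.0025, 0, 0], [0.003, 0, 0], [0.0035, 0, 0], [0.004, 0, 0]], "yaw": [0, 0, 0, 0, 0, 0, 0, 0]}}

```text
time_s: 4.92
ee_pos: [581.6, -114.8, 82.0]
ee_rot: [-180.0, 0.0, -3.0]
force: [-1.4, 0.9, 0.3]
gripper_width: 25.3
gripper_force: 30.0
```

>>> {"name": "send_rows", "arguments": {"grip": [-0.8, -0.8], "xyz": [[0.0005, 0, 0], [0.0005, 0, 0]], "yaw": [0, 0]}}

```text
time_s: 5.08
ee_pos: [582.4, -114.8, 81.9]
ee_rot: [-180.0, -0.0, -3.0]
force: [-1.0, 0.0, -0.5]
gripper_width: 25.1
gripper_force: 30.0
```

>>> {"name": "send_rows", "arguments": {"grip": [-0.8, -0.8], "xyz": [[0.0005, 0, 0], [0.0005, 0, 0]], "yaw": [0, 0]}}

```text
time_s: 5.25
ee_pos: [582.9, -114.9, 82.0]
ee_rot: [180.0, -0.0, -3.0]
force: [-0.2, 0.0, -1.0]
gripper_width: 25.0
gripper_force: 30.0
```

>>> {"name": "send_rows", "arguments": {"grip": [-0.8, -0.8], "xyz": [[0.0005, 0, 0], [0.001, 0, 0]], "yaw": [0, 0]}}

```text
time_s: 5.42
ee_pos: [583.8, -114.9, 81.9]
ee_rot: [180.0, 0.0, -3.0]
force: [-1.3, 0.3, -0.1]
gripper_width: 25.2
gripper_force: 30.0
```

>>> {"name": "send_rows", "arguments": {"grip": [-0.8, -0.8], "xyz": [[0.0005, 0, 0], [0.0005, 0, 0]], "yaw": [0, 0]}}

```text
time_s: 5.58
ee_pos: [584.1, -114.9, 81.9]
ee_rot: [180.0, 0.0, -3.0]
force: [-1.7, -0.4, -0.1]
gripper_width: 25.3
gripper_force: 30.0
```

>>> {"name": "send_rows", "arguments": {"grip": [-0.8, -0.8], "xyz": [[0.0005, 0, 0], [0.0005, 0, 0]], "yaw": [0, 0]}}

```text
time_s: 5.75
ee_pos: [584.2, -114.8, 81.9]
ee_rot: [-180.0, 0.1, -3.0]
force: [-2.7, -0.4, 1.1]
gripper_width: 25.1
gripper_force: 30.0
```

>>> {"name": "send_rows", "arguments": {"grip": [-0.8, -0.8], "xyz": [[0.0005, 0, 0], [0.0005, 0, 0]], "yaw": [0, 0]}}

```text
time_s: 5.92
ee_pos: [584.2, -114.8, 81.9]
ee_rot: [-180.0, 0.1, -3.0]
force: [-5.4, 1.0, 1.6]
gripper_width: 25.0
gripper_force: 30.0
```

>>> {"name": "send_rows", "arguments": {"grip": [-0.8, -0.8], "xyz": [[0.0005, 0, 0], [0.0005, 0, 0]], "yaw": [0, 0]}}

```text
time_s: 6.08
ee_pos: [584.2, -114.8, 81.9]
ee_rot: [-180.0, 0.2, -3.0]
force: [-6.2, 0.7, 4.0]
gripper_width: 24.8
gripper_force: 30.0
```

>>> {"name": "send_rows", "arguments": {"grip": [-0.8, -0.8], "xyz": [[0.0005, 0, 0], [0.0005, 0, 0]], "yaw": [0, 0]}}

```text
time_s: 6.25
ee_pos: [584.2, -114.8, 81.9]
ee_rot: [-180.0, 0.3, -3.0]
force: [-6.5, 0.1, 3.7]
gripper_width: 25.1
gripper_force: 30.0
```

On the dowels at x = 584.2, with force building at about 3 N/mm. I'll slide along −y while keeping the x load on.

>>> {"name": "send_rows", "arguments": {"grip": [-0.8, -0.8, -0.8, -0.8, -0.8, -0.8, -0.8, -0.8], "xyz": [[0.0005, -0.001, 0], [0.0005, -0.003, 0], [0.0004, -0.005, 0], [0.0003, -0.007, 0], [0.0002, -0.009, 0], [0.0001, -0.011, 0], [0, -0.012, 0], [0, -0.012, 0]], "yaw": [0, 0, 0, 0, 0, 0, 0, 0]}}

```text
time_s: 6.92
ee_pos: [583.7, -125.6, 81.9]
ee_rot: [-179.9, 0.3, -3.0]
force: [-8.5, 4.4, 4.9]
gripper_width: 25.5
gripper_force: 30.0
```

>>> {"name": "send_rows", "arguments": {"grip": [-0.8, -0.8], "xyz": [[0, -0.0005, 0], [0, -0.001, 0]], "yaw": [0, 0]}}

```text
time_s: 7.08
ee_pos: [583.6, -126.2, 81.9]
ee_rot: [-179.8, 0.3, -3.0]
force: [-7.6, 5.3, 5.3]
gripper_width: 25.2
gripper_force: 30.0
```

>>> {"name": "send_rows", "arguments": {"grip": [-0.8, -0.8], "xyz": [[0, -0.0005, 0], [0, -0.001, 0]], "yaw": [0, 0]}}

```text
time_s: 7.25
ee_pos: [583.6, -127.2, 81.9]
ee_rot: [-179.8, 0.3, -3.0]
force: [-8.5, 5.3, 5.4]
gripper_width: 25.2
gripper_force: 30.0
```

>>> {"name": "send_rows", "arguments": {"grip": [-0.8, -0.8], "xyz": [[0, -0.0005, 0], [0, -0.001, 0]], "yaw": [0, 0]}}

```text
time_s: 7.42
ee_pos: [583.6, -128.1, 81.9]
ee_rot: [-179.8, 0.3, -3.0]
force: [-7.7, 4.9, 6.5]
gripper_width: 25.0
gripper_force: 30.0
```

>>> {"name": "send_rows", "arguments": {"grip": [-0.8, -0.8], "xyz": [[0, -0.0005, 0], [0, -0.001, 0]], "yaw": [0, 0]}}

```text
time_s: 7.58
ee_pos: [583.5, -129.1, 81.9]
ee_rot: [-179.8, 0.4, -3.0]
force: [-8.7, 6.7, 6.4]
gripper_width: 25.4
gripper_force: 30.0
```

>>> {"name": "send_rows", "arguments": {"grip": [-0.8, -0.8], "xyz": [[0, -0.0005, 0], [0, -0.001, 0]], "yaw": [0, 0]}}

```text
time_s: 7.75
ee_pos: [583.5, -129.1, 81.9]
ee_rot: [-179.7, 0.4, -3.0]
force: [-7.3, 9.7, 6.7]
gripper_width: 24.9
gripper_force: 30.0
```

>>> {"name": "send_rows", "arguments": {"grip": [-0.8, -0.8], "xyz": [[0, -0.0005, 0], [0, -0.001, 0]], "yaw": [0, 0]}}

```text
time_s: 7.92
ee_pos: [583.5, -129.1, 81.9]
ee_rot: [-179.6, 0.4, -3.0]
force: [-7.4, 12.0, 6.7]
gripper_width: 25.2
gripper_force: 30.0
```

>>> {"name": "send_rows", "arguments": {"grip": [-0.8, -0.8], "xyz": [[0, -0.0005, 0], [0, -0.001, 0]], "yaw": [0, 0]}}

```text
time_s: 8.08
ee_pos: [583.5, -129.1, 81.9]
ee_rot: [-179.5, 0.4, -3.1]
force: [-7.5, 15.7, 7.3]
gripper_width: 24.8
gripper_force: 30.0
```

On the stop at y = −129.1. Now I'll raise the dowel load.

>>> {"name": "send_rows", "arguments": {"grip": [-0.8, -0.8, -0.8, -0.8], "xyz": [[0.0005, 0, 0], [0.001, 0, 0], [0.0015, 0, 0], [0.002, 0, 0]], "yaw": [0, 0, 0, 0]}}

```text
time_s: 8.42
ee_pos: [583.5, -129.1, 81.8]
ee_rot: [-179.6, 0.6, -3.0]
force: [-13.2, 12.4, 10.5]
gripper_width: 25.4
gripper_force: 30.0
```

>>> {"name": "send_rows", "arguments": {"grip": [-0.8, -0.8, -0.8, -0.8], "xyz": [[0.0005, 0, 0], [0.001, 0, 0], [0.0015, 0, 0], [0.0015, 0, 0]], "yaw": [0, 0, 0, 0]}}

```text
time_s: 8.75
ee_pos: [583.6, -129.1, 81.8]
ee_rot: [-179.6, 0.8, -3.0]
force: [-15.4, 12.2, 11.7]
gripper_width: 25.2
gripper_force: 30.0
```

Run:
```python
from workcell import env
import numpy as np
s=env.state();print({k:np.round(s[k],2) for k in('time_s','ee_pos','ee_rot','force','torque')})
```

```text
{'time_s': np.float64(8.75), 'ee_pos': array([ 583.59, -129.14,   81.81]), 'ee_rot': array([-179.55,    0.82,   -3.  ]), 'force': array([-15.4 ,  12.2 ,  11.66]), 'torque': array([2.15, 2.62, 0.09])}
```

>>> {"name": "send_rows", "arguments": {"grip": [-0.8, -0.8, -0.8, -0.8], "xyz": [[0.0005, 0, 0.0005], [0.001, -0.0003, 0.001], [0.0015, -0.0006, 0.0015], [0.002, -0.001, 0.002]], "yaw": [0, 0, 0, 0]}}

```text
time_s: 9.08
ee_pos: [583.6, -129.1, 81.9]
ee_rot: [-179.4, 1.1, -3.0]
force: [-16.2, 14.5, 2.6]
gripper_width: 25.2
gripper_force: 30.0
```

>>> {"name": "send_rows", "arguments": {"grip": [-0.8, -0.8, -0.8, -0.8], "xyz": [[0, 0, 0], [0, 0, 0], [0, 0, 0], [0, 0, 0]], "yaw": [0, 0, 0, 0]}}

```text
time_s: 9.42
ee_pos: [583.6, -129.2, 81.8]
ee_rot: [-179.4, 1.1, -3.0]
force: [-16.1, 13.3, 4.5]
gripper_width: 24.9
gripper_force: 30.0
```

>>> {"name": "send_rows", "arguments": {"grip": [-0.8, -0.8, -0.8, -0.8, -0.8], "xyz": [[0.0005, 0, 0], [0.001, 0, 0], [0.0015, 0, 0], [0.002, 0, 0], [0.002, 0, 0]], "yaw": [0, 0, 0, 0, 0]}}

```text
time_s: 9.83
ee_pos: [583.8, -129.1, 81.8]
ee_rot: [-179.4, 1.4, -3.0]
force: [-20.6, 14.5, 8.1]
gripper_width: 25.3
gripper_force: 30.0
```

Loads are good: about 10 N per dowel, and about 10 N or more on the stop. I'll release and rise.

>>> {"name": "send_rows", "arguments": {"grip": [0.2, 0.2, 0.2, 0.2, 0.2, 0.2, 0.2], "xyz": [[0, 0, 0], [0, 0, 0], [0, 0, 0], [0, 0, 0], [0, 0, 0], [0, 0, 0], [0, 0, 0]], "yaw": [0, 0, 0, 0, 0, 0, 0]}}

```text
time_s: 10.42
ee_pos: [594.1, -135.2, 84.1]
ee_rot: [180.0, -0.0, -3.0]
force: [-0.1, -0.6, 0.3]
gripper_width: 54.7
gripper_force: 0.0
```

>>> {"name": "send_rows", "arguments": {"grip": [0.5, 0.5, 0.5, 0.5, 0.5, 0.5], "xyz": [[0, 0, 0.005], [0, 0, 0.015], [0, 0, 0.035], [0, 0, 0.055], [0, 0, 0.065], [0, 0, 0.065]], "yaw": [0, 0, 0, 0, 0, 0]}}

```text
time_s: 10.92
ee_pos: [595.7, -135.4, 152.5]
ee_rot: [179.9, -0.4, -3.0]
force: [0.3, -0.3, 0.1]
gripper_width: 68.5
gripper_force: 0.0
```

>>> {"name": "send_rows", "arguments": {"grip": [0.6, 0.6, 0.6, 0.6, 0.6, 0.6, 0.6, 0.6], "xyz": [[0.001, 0.03, 0.01], [0.001, 0.068, 0.01], [0.002, 0.106, 0.01], [0.002, 0.144, 0.01], [0.003, 0.182, 0.01], [0.004, 0.22, 0.01], [0.005, 0.258, 0.01], [0.005, 0.296, 0.01]], "yaw": [0, 0, 0, 0, 0, 0, 0, 0]}}

```text
time_s: 11.58
ee_pos: [598.1, 162.8, 158.1]
ee_rot: [180.0, 0.1, -3.0]
force: [0.7, -0.3, -1.0]
gripper_width: 72.6
gripper_force: 0.0
```

>>> {"name": "send_rows", "arguments": {"grip": [0.6, 0.6, 0.6], "xyz": [[0, 0.006, 0], [0, 0.006, 0], [0, 0.006, 0]], "yaw": [0, 0, 0]}}

```text
time_s: 11.83
ee_pos: [598.2, 166.7, 158.2]
ee_rot: [179.9, 0.1, -2.9]
force: [0.1, -0.7, 0.2]
gripper_width: 73.0
gripper_force: 0.0
```

Run:
```python
from workcell import env, eyes
import cv2,numpy as np
f=eyes.grab_frame('wrist')
p=np.linalg.inv(f['pose'])@[599.5,167,116,1];print(f['fx']*p[0]/p[2]+f['cx'],f['fy']*p[1]/p[2]+f['cy'])
g=eyes.grab_frame('top')
r=lambda a:cv2.convertScaleAbs(a[:,:,::-1],alpha=1.5,beta=15)
t=cv2.resize(r(g['frame'][125:275,245:505]),(520,300),interpolation=cv2.INTER_CUBIC)
w=cv2.resize(r(f['frame']),(360,270))
o=np.zeros((600,560,3),np.uint8);o[:300,:520]=t;o[300:570,:360]=w;cv2.imwrite('pics/m3.png',o)
```

```text
279.50209001956347 239.82021708017785
```

View pics/m3.png

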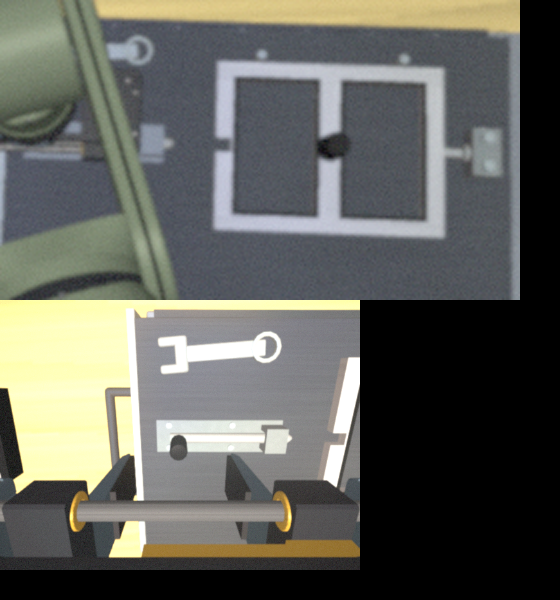

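The plate lies square on the dowels and against the nose. In the wrist view the bolt knob is at about (277, 236), against a predicted (279.5, 240). I'll descend and grip lightly.

>>> {"name": "send_rows", "arguments": {"grip": [0.6, 0.6, 0.6, 0.6, 0.6, 0.6], "xyz": [[0, 0, -0.02], [0, 0, -0.04], [0, 0, -0.055], [0, 0, -0.063], [0, 0, -0.066], [0, 0, -0.066]], "yaw": [0, 0, 0, 0, 0, 0]}}

```text
time_s: 12.43
ee_pos: [598.7, 166.0, 92.6]
ee_rot: [180.0, 0.1, -3.1]
force: [-0.5, 0.2, 0.2]
gripper_width: 72.9
gripper_force: 0.0
```

>>> {"name": "send_rows", "arguments": {"grip": [-0.4, -0.9, -0.9, -0.9, -0.9, -0.9, -0.9, -0.9], "xyz": [[0, 0, 0], [0, 0, 0], [0, 0, 0], [0, 0, 0], [0, 0, 0], [0, 0, 0], [0, 0, 0], [0, 0, 0]], "yaw": [0, 0, 0, 0, 0, 0, 0, 0], "grip_force": 15}}

```text
time_s: 13.1
ee_pos: [598.7, 167.2, 93.0]
ee_rot: [180.0, 0.0, -3.0]
force: [-0.1, 0.1, 0.4]
gripper_width: 22.6
gripper_force: 0.0
```

>>> {"name": "send_rows", "arguments": {"grip": [-0.9, -0.9, -0.9, -0.9], "xyz": [[0, 0, 0], [0, 0, 0], [0, 0, 0], [0, 0, 0]], "yaw": [0, 0, 0, 0]}}

```text
time_s: 13.43
ee_pos: [598.8, 167.6, 93.0]
ee_rot: [-180.0, -0.0, -3.0]
force: [-0.1, 3.4, 1.0]
gripper_width: 17.6
gripper_force: 15.0
```

>>> {"name": "send_rows", "arguments": {"grip": [-0.9, -0.9, -0.9, -0.9, -0.9, -0.9, -0.9, -0.9], "xyz": [[-0.0003, -0.006, 0], [-0.0007, -0.013, 0], [-0.001, -0.02, 0], [-0.0014, -0.027, 0], [-0.0018, -0.034, 0], [-0.0022, -0.041, 0], [-0.0025, -0.047, 0], [-0.0027, -0.051, 0]], "yaw": [0, 0, 0, 0, 0, 0, 0, 0]}}

```text
time_s: 14.1
ee_pos: [596.0, 115.0, 93.0]
ee_rot: [180.0, 0.0, -3.0]
force: [-0.0, 3.3, -0.9]
gripper_width: 17.8
gripper_force: 15.0
```

>>> {"name": "send_rows", "arguments": {"grip": [-0.9, -0.9, -0.9, -0.9], "xyz": [[0, -0.0005, 0], [0, -0.001, 0], [0, -0.0015, 0], [0, -0.002, 0]], "yaw": [0, 0, 0, 0]}}

```text
time_s: 14.43
ee_pos: [596.0, 114.3, 93.0]
ee_rot: [-180.0, 0.0, -3.0]
force: [-1.3, 3.2, 1.8]
gripper_width: 17.4
gripper_force: 15.0
```

>>> {"name": "send_rows", "arguments": {"grip": [-0.9, -0.9, -0.9, -0.9], "xyz": [[0, -0.0005, 0], [0, -0.001, 0], [0, -0.0015, 0], [0, -0.002, 0]], "yaw": [0, 0, 0, 0]}}

```text
time_s: 14.77
ee_pos: [595.9, 112.3, 93.0]
ee_rot: [-180.0, 0.0, -3.0]
force: [-1.0, 4.0, 0.4]
gripper_width: 17.6
gripper_force: 15.0
```

>>> {"name": "send_rows", "arguments": {"grip": [-0.9, -0.9, -0.9, -0.9], "xyz": [[0, -0.0005, 0], [0, -0.001, 0], [0, -0.0015, 0], [0, -0.002, 0]], "yaw": [0, 0, 0, 0]}}

```text
time_s: 15.1
ee_pos: [595.8, 110.0, 93.0]
ee_rot: [180.0, 0.0, -3.0]
force: [-1.8, 2.8, 2.3]
gripper_width: 17.4
gripper_force: 15.0
```

>>> {"name": "send_rows", "arguments": {"grip": [-0.9, -0.9, -0.9, -0.9], "xyz": [[0, -0.0005, 0], [0, -0.001, 0], [0, -0.0015, 0], [0, -0.002, 0]], "yaw": [0, 0, 0, 0]}}

```text
time_s: 15.43
ee_pos: [595.7, 108.0, 92.9]
ee_rot: [180.0, 0.0, -3.0]
force: [-3.4, 3.3, 2.1]
gripper_width: 17.6
gripper_force: 15.0
```

>>> {"name": "send_rows", "arguments": {"grip": [-0.9, -0.9, -0.9, -0.9], "xyz": [[0, -0.0005, 0], [0, -0.001, 0], [0, -0.0015, 0], [0, -0.002, 0]], "yaw": [0, 0, 0, 0]}}

```text
time_s: 15.77
ee_pos: [595.7, 107.4, 93.0]
ee_rot: [-179.9, 0.0, -3.0]
force: [-3.2, 8.1, 1.8]
gripper_width: 17.0
gripper_force: 15.0
```

>>> {"name": "send_rows", "arguments": {"grip": [-0.9, -0.9, -0.9, -0.9], "xyz": [[0, -0.0005, 0], [0, -0.001, 0], [0, -0.0015, 0], [0, -0.0015, 0]], "yaw": [0, 0, 0, 0]}}

```text
time_s: 16.1
ee_pos: [595.7, 107.2, 93.0]
ee_rot: [-179.7, 0.0, -3.0]
force: [-3.2, 11.1, 1.9]
gripper_width: 17.1
gripper_force: 15.0
```

>>> {"name": "send_rows", "arguments": {"grip": [-0.9, -0.9, -0.9, -0.9, -0.9], "xyz": [[-0.0003, -0.0005, 0], [-0.0006, -0.001, 0], [-0.0008, -0.0015, 0], [-0.0008, -0.0018, 0], [-0.0008, -0.0018, 0]], "yaw": [0, 0, 0, 0, 0]}}

```text
time_s: 16.52
ee_pos: [595.7, 107.1, 93.0]
ee_rot: [-179.6, -0.0, -3.1]
force: [-1.4, 15.9, 0.1]
gripper_width: 17.1
gripper_force: 15.0
```

Run:
```python
from workcell import env, eyes
import cv2,numpy as np
s=env.state();print({k:np.round(s[k],2) for k in('ee_pos','ee_rot','force','torque')})
g=eyes.grab_frame('top')['frame'][125:275,245:505,::-1]
cv2.imwrite('pics/c4.png',cv2.convertScaleAbs(cv2.resize(g,None,fx=3,fy=3,interpolation=cv2.INTER_CUBIC),alpha=1.6,beta=15))
```

```text
{'ee_pos': array([595.66, 107.06,  92.98]), 'ee_rot': array([-1.7957e+02, -5.0000e-02, -3.0600e+00]), 'force': array([-1.37, 15.94,  0.12]), 'torque': array([2.7 , 0.36, 0.08])}
```

View pics/c4.png

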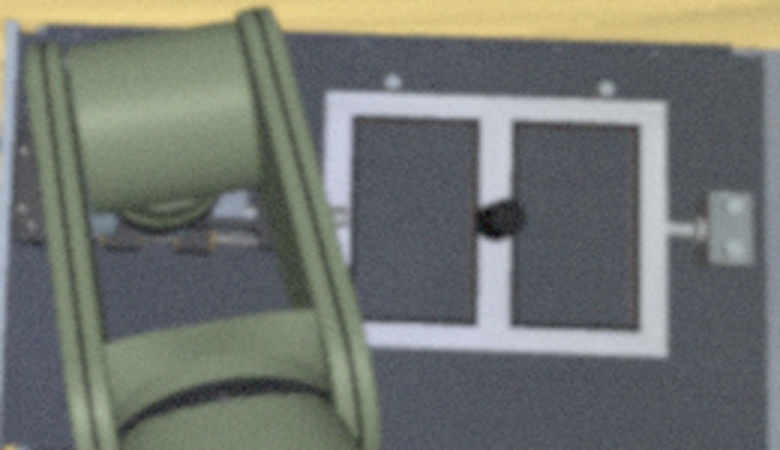

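The bolt tip is in the notch, and the plate still sits on the nose and the dowels. The push is 16 N, less 3 N drag. I'll release and leave.

>>> {"name": "send_rows", "arguments": {"grip": [0.3, 0.3, 0.3, 0.3, 0.3, 0.3, 0.3], "xyz": [[0, 0, 0], [0, 0, 0], [0, 0, 0], [0, 0, 0], [0, 0, 0], [0, 0, 0], [0, 0, 0]], "yaw": [0, 0, 0, 0, 0, 0, 0]}}

```text
time_s: 17.15
ee_pos: [595.4, 102.4, 93.0]
ee_rot: [180.0, -0.0, -3.0]
force: [0.6, 0.2, -0.1]
gripper_width: 58.7
gripper_force: 0.0
```

>>> {"name": "send_rows", "arguments": {"grip": [0.5, 0.5, 0.5, 0.5, 0.5, 0.5, 0.5, 0.5], "xyz": [[0, 0.004, 0.005], [0, 0.004, 0.02], [0, 0.004, 0.04], [0, 0.004, 0.06], [0, 0.004, 0.09], [-0.03, 0.004, 0.11], [-0.06, 0.004, 0.12], [-0.09, 0.004, 0.12]], "yaw": [0, 0, 0, 0, 0, 0, 0, 0]}}

```text
time_s: 17.82
ee_pos: [506.0, 107.2, 216.0]
ee_rot: [-179.9, -0.3, -3.0]
force: [0.1, -0.4, 0.6]
gripper_width: 68.8
gripper_force: 0.0
```

>>> {"name": "send_rows", "arguments": {"grip": [0.5, 0.5, 0.5, 0.5, 0.5, 0.5, 0.5, 0.5], "xyz": [[-0.03, 0, 0], [-0.06, 0, 0], [-0.09, 0, 0], [-0.12, 0, 0], [-0.15, 0, 0], [-0.17, 0, 0], [-0.17, 0, 0], [-0.17, 0, 0]], "yaw": [0, 0, 0, 0, 0, 0, 0, 0]}}

```text
time_s: 18.48
ee_pos: [335.2, 107.0, 213.8]
ee_rot: [-180.0, -0.1, -2.9]
force: [0.7, -0.1, -0.3]
gripper_width: 68.3
gripper_force: 0.0
```

Run:
```python
from workcell import env, eyes
import cv2,numpy as np
g=eyes.grab_frame('top')['frame'][125:275,245:505,::-1]
cv2.imwrite('pics/c5.png',cv2.convertScaleAbs(cv2.resize(g,None,fx=3,fy=3,interpolation=cv2.INTER_CUBIC),alpha=1.6,beta=15))
```

```text
(no output)
```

View pics/c5.png

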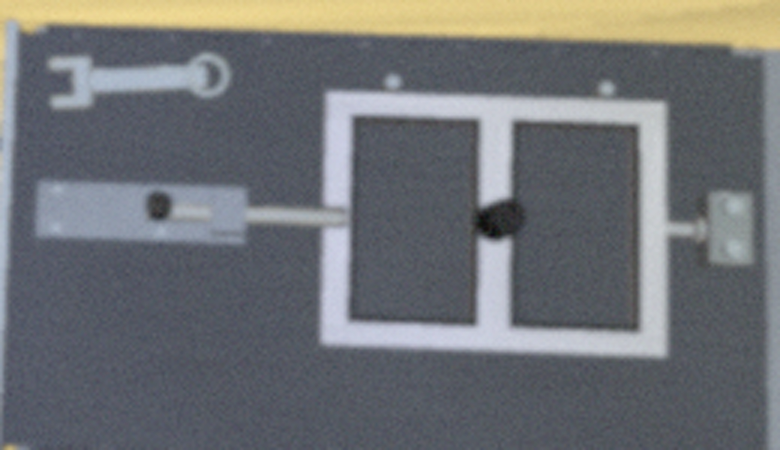

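The picture shows the bolt seated in the notch at (345, 217) and the plate against the dowels and the nose at (668, 229). The spanner has not moved.

```bash
python3 -c "
from workcell import env
print(env.job_done())"
```

```text
the job is handed in; nothing more can be done
None
```

The job is handed in: the plate was pushed onto both dowels and the stop screw (about 10 N per dowel, 10–15 N on the stop), the bolt was pushed into the notch with about 13 N on the plate, and the gripper is clear of everything at about 18.5 s. I didn't touch the spanner, cup or tray, and no verdict was shown.

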